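# Eject the square pen blank into its catch tray

## Task

Two identical spring ejectors stand on the pen-turner's bench; one holds a long square wooden blank in its sleeve, the other a short round turned barrel. Push the thumb slide of the ejector with the square blank fully forward so that the blank drops out into the catch tray at the front of that ejector, then let go so the slide springs back. Leave the round barrel where it is in its sleeve.

Things in the scene. Friction and masses are not known exactly. Their poses are not given: they have to be found in the camera images.
- square_ejector: Fixed ejector holding the square blank, 320 x 84 mm, one of two alike. x: pushing direction, away from the robot; z up; origin on the centreline at bench height. Along x: slide way from -138 to -28 mm, 34 high; open-sided aluminium sleeve -20 to 52, 40 wide, 75 high, its floor 42 up; catch tray 55 to 175, 74 wide inside, floor 12 up, side walls 38, far wall 52 high. Open bench behind x = -140.
- square_slide (a joint): Thumb slide of that ejector, m along the ejector's +x: 0 home, 0.088 at its front stop. Its upright steel thumb plate, 10 mm thick (x), 44 wide (y), top 122 above the bench, has its middle at ejector x = -115 mm + travel, y = 0. Its rod pushes the held part, which drops out over the last 15 mm. Spring return: 3.5 N at the start, 9 N at the end.
- square_blank: The square wooden pen blank, 65 x 20 x 20 mm, about 20 g, loose, long axis x, origin at its centre. At the start it lies in its ejector's sleeve, seen under two thin wires, nearly filling its length.
- round_barrel: The turned wooden barrel, round, 42 mm long, 20 mm across at its middle and slimmer at the ends, long axis x, origin at its centre. It lies in the sleeve of the other ejector, and is to stay there.
Things that resemble listed ones, but are neither listed nor needed, are in the scene too. Leave any green or orange look-alike of the square_blank alone.

How it is judged:
On the way:
1. the thumb slide of the square blank's ejector is pushed forward to its stop (80 of 88 mm) (value of joint square_slide above 0.08 m), for 0.05 s.
At the end, for the whole second after the job is handed in: The square blank lies still in the catch tray of its own ejector (its centre between the tray's walls and below 40 mm), the thumb slide is back within 8 mm of home, and the round barrel is within 12 mm of where it started (x of square_blank in the frame of square_ejector between 0.058 and 0.172 m and y of square_blank in the frame of square_ejector between -0.037 and 0.037 m and z of square_blank in the frame of square_ejector below 0.04 m and linear speed of square_blank below 0.02 m/s and value of joint square_slide below 0.008 m and distance of round_barrel from where it was at the start of the episode below 0.012 m); the robot touches nothing.
It fails at once if the round barrel is pushed more than 12 mm (distance of round_barrel from where it was at the start of the episode above 0.012 m).
It also fails if it takes over 32 s, if anything falls off the work surface, if the arm or the gripper's body presses on something with over 40 N, if the wrist force passes 120 N, or if a joint passes its speed limit or range.

## Robot

A 6-joint arm with a two-finger parallel gripper is mounted at the origin on the work surface. World frame = base frame: x ahead of the robot, y to its left, z up, the work surface at z = 0. Lengths are in m, angles in rad, forces in N, time in s.
With the tool pointing down it reaches from about 0.375 to 0.975 m from the base axis. Payload 3.8 kg.
Tool frame: the origin (TCP) lies at the very end of the fingers, on their centre line; the grasp point (between the pads) lies 19 mm behind it; z points along the fingers, y is the direction in which the jaws open and shut (so a half turn about z gives the same grasp; the last joint's range is limited). The gripper opens to 85 mm and grips with 20 to 120 N. Pads are 22 mm wide; open, the fingers measure 114 mm over their backs; the gripper's body (76 mm by 85 mm) begins 54 mm behind the grasp point. The pads swing forward as they close: fully open they stand 13 mm farther back than shut.
Start: joints at [1.262, 0.264, 1.604, -0, 1.274, -0.037], TCP at [0.181, 0.65, 0.231] pointing down, gripper open.
Joint ranges: [-2.63, 2.63], [-0.94, 2.18], [0.31, 2.57], [-1.31, 4.45], [0, 2.66], [-2.55, 2.55]. Speed limits (rad/s): [2.57, 2.57, 3.14, 3.14, 3.14, 3.14].

## Interface

Orientations are given as a rotation vector (axis times angle).
In Python, from workcell import status, read_camera, camera_info, order gives the robot as it stands.
- The arm moves only by the tool move_arm, never from a script. Its argument "deltas" is a list of rows, each a list of 3 entries, a list of its own where there are three numbers: the turn, a rotation vector about the world's x, y, z as a fraction of full scale, then the shift along the world's x, y, z as a fraction of full scale, then the closure, from -1 (fully open) to 1 (shut), so that 0 is half open. A call has 1 to 20 rows; each row is the pose to reach, as a shift and turn from the pose commanded when the call began; what a row does not reach only later rows make up. Full scale, the value 1, is 0.1 m for a shift and pi/2 rad for a turn. A row lasts 1/8 s, in which the tool goes at most 62.5 mm and 10.7 degrees, less where a joint would pass 70% of its speed; a pose out of reach is approached as far as the arm can. A call with a number of a shift or a turn outside -1 to 1 is refused whole. A call with a gripper value outside its range is refused whole. The fingers move at their own pace and stop on an object; "grip_force" is the grip in N (left out, the last holds). Time passes only in rows, so rows that repeat a pose let the fingers close. It gives the time, the measured TCP pose, the force and the opening at its end, in the units of the state.
- status.read_state(): the state, without advancing time (a new reading comes with each control period).
- read_camera(name): name is "scene" or "top" or "wrist"; returns (picture, depth): 420x560x3 uint8, red, green, blue; 420x560 float32, m along the optical axis (not along the pixel's ray), 0 where there is no reading.
- camera_info(name): a dict with "K" (3x3 intrinsics, pixels), "R" (3x3) and "t" (3): a world point X has camera coordinates R X + t. Camera axes: x right, y down, z forward; pixel columns grow to the right and rows downward; lengths in m; the calibration is good to about 2 mm. The wrist camera is an equidistant fisheye: a pixel r from the principal point sees the ray r / f radians off the axis. A picture is of the moment at which its call begins: read the wrist's pose just before it. camera_info takes no time and is no camera call; for the wrist camera it gives the pose at the moment of the call.
- order.finish_job(): hands the job in, once; it reports no verdict.
The state is a dict: "time": time; "q": joint angles; "joint_vel": joint speeds; "joint_torque": joint torques, N m; "tool_pos": TCP position; "tcp_rot": TCP orientation; "wrist_force": force on the tool from outside, world axes, zero at the start; "torque": the same for the moment, N m; "width": opening from 0.0 (shut) to 1.0 (fully open).
Only numpy, scipy, OpenCV 4.12 (cv2) and the standard library are available. Lean on these libraries where they do the work, as an engineer would, in place of code of your own. Each camera call takes 0.05 s, during which the arm holds its last target. There are 200 camera calls.

## Working session

There is one attempt and no reset: what is moved stays moved. The work goes in short steps, Python scripts to look and compute and a tool call to move; the robot and the scene stay as the last step left them, time stands still between calls to the robot, and variables do not carry over. Pictures are saved under pics/ and viewed, about 8 in all and at most 12, crops included, and the job is handed in when it is done.

Besides the shell and the picture viewer there is one more tool, called after "Request:" in YAML: its name, and indented under it one key for each argument. move_arm: Moves the arm, as the interface text tells. Its arguments: {"type":"object","properties":{"deltas":{"type":"array","items":{"type":"array"}},"grip_force":{"type":"number"}},"required":["deltas"]}

```bash
mkdir -p pics
python3 - <<'E'
from workcell import status, read_camera, camera_info
import cv2,numpy as np
for n in ("scene","top"):
    p,d=read_camera(n); cv2.imwrite(f"pics/{n}0.png",p[:,:,::-1]); np.savez(f"{n}0.npz",p=p,d=d,**camera_info(n))
print(status.read_state())
E
```

```text
{'time': 0.1, 'q': array([ 1.26209383e+00,  2.64707512e-01,  1.60527656e+00, -1.58969147e-05,
        1.27368712e+00, -3.68690832e-02]), 'joint_vel': array([-0.00106858, -0.00034409, -0.00166384,  0.00047622, -0.00083572,
       -0.00019808]), 'joint_torque': array([ 9.49440546e-04, -5.16713226e+01, -3.68586302e+01,  5.25809617e-05,
        6.53111390e-03,  1.21113368e-05]), 'tool_pos': array([0.18101757, 0.64957394, 0.23004538]), 'tcp_rot': array([-0.42562759, -3.11227955,  0.0032201 ]), 'wrist_force': array([-0.56326982, -0.06697097, -0.16891374]), 'torque': array([-0.00085527,  0.04570253,  0.01986663]), 'width': 0.9956422997189971}
```

View pics/top0.png

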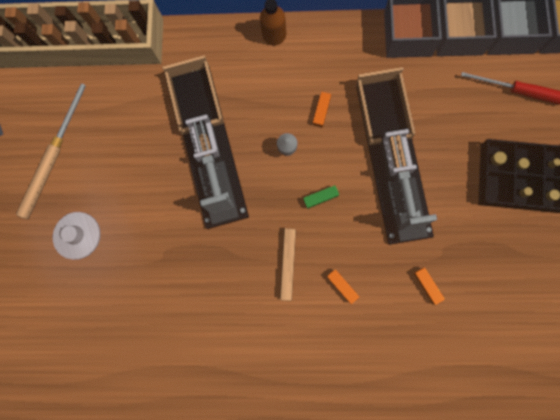

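View pics/scene0.png

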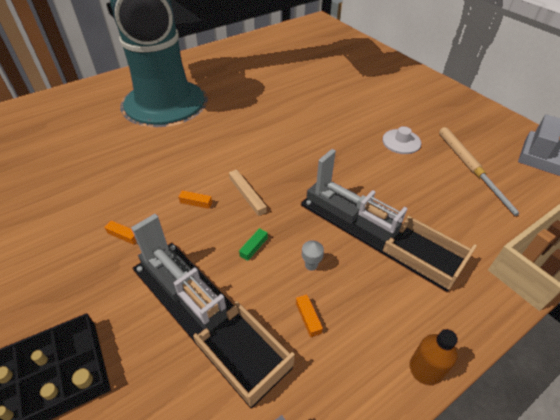

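Top view: the left ejector is at about (207,143) and the right one at about (397,157), with their sleeves at (203,137) and (399,152). Candidates for the blank are the parts in those two sleeves, the loose bare stick (288,264), the green block (320,196) and the orange blocks (321,109), (342,286), (430,286). Next is a close crop of both sleeves.

```bash
cat > h.py <<'E'
import numpy as np
def load(n): return np.load(f"{n}.npz")
def ray(f,u,v,z):
    K,R,t=f['K'],f['R'],f['t']; c=-R.T@t; r=R.T@np.linalg.solve(K,[u,v,1]); return c+r*(z-c[2])/r[2]
def pts(f):
    K,R,t,d=f['K'],f['R'],f['t'],f['d']; v,u=np.mgrid[:d.shape[0],:d.shape[1]]
    P=np.stack([(u-K[0,2])/K[0,0]*d,(v-K[1,2])/K[1,1]*d,d],-1); return (P-t)@R
E
python3 - <<'E'
from h import *
import cv2
f=load("top0"); p=f['p'][:,:,::-1]; X=pts(f)
s=load("scene0")['p'][:,:,::-1]
a=cv2.resize(p[105:185,165:245],(400,400),interpolation=3); b=cv2.resize(p[115:195,360:440],(400,400),interpolation=3)
c=cv2.resize(s[170:250,340:420],(400,200*2),interpolation=3)[:200]; 
a2=cv2.resize(s[190:240,345:425],(400,200),interpolation=3); b2=cv2.resize(s[260:320,160:240],(400,200),interpolation=3)
cv2.imwrite("pics/crop.png",np.vstack([np.hstack([a,b]),np.hstack([a2,b2])]))
# ejector base: dark/black + height; fit
for nm,(u0,u1,v0,v1) in dict(L=(150,255,45,235),R=(345,445,60,250)).items():
    sub=X[v0:v1,u0:u1]; z=sub[...,2]; ok=(f['d'][v0:v1,u0:u1]>0)
    m=(ok&(z>0.007)).astype('uint8')
    n,l,st,_=cv2.connectedComponentsWithStats(m); k=1+st[1:,4].argmax()
    q=sub[l==k]; lo=q[q[:,2]<0.06]
    r=cv2.minAreaRect(lo[:,:2].astype('float32')); print(nm,r)
    th=q[q[:,2]>0.1]; print(' plate',th.mean(0),th.max(0),th.min(0),len(th))
    t=q[q[:,2]>0.116][:,:2]; print(cv2.minAreaRect(t.astype('float32')),len(t))
print(f['R'],f['t'])
E
```

```text
L ((0.6781360507011414, 0.1534007489681244), (0.34629103541374207, 0.08454970270395279), 15.053703308105469)
 plate [0.53397523 0.11377155 0.11915074] [0.54448556 0.13607676 0.12634374] [0.52537893 0.09283864 0.10011949] 231
((0.5354465246200562, 0.11460498720407486), (0.011105261743068695, 0.0435216948390007), 14.95412540435791) 175
R ((0.6326706409454346, -0.20698672533035278), (0.32113873958587646, 0.0850442424416542), 8.731319427490234)
 plate [ 0.49749191 -0.22591058  0.12033561] [ 0.50573148 -0.20577104  0.12681497] [ 0.49057921 -0.24924143  0.10014256] 218
((0.4985286593437195, -0.22744856774806976), (0.010208303108811378, 0.04363425448536873), 8.59418773651123) 180
[[-0.00676494 -0.99909719 -0.04194091]
 [-0.98224403  0.01450281 -0.18704634]
 [ 0.18748573  0.03993085 -0.98145536]] [0.0054266  0.55050674 0.81426153]
```

View pics/crop.png

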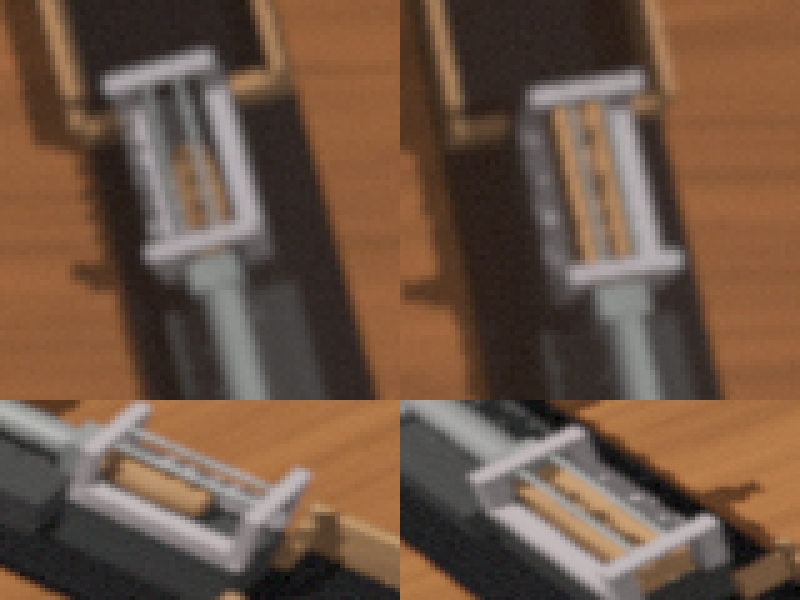

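The close crop settles it. The left sleeve's part fills only about half the length and is rounded, so it is the barrel. The right sleeve's part is square-sided and fills the sleeve under two wires, so it is the square blank. The right ejector has yaw 8.7° and its plate is at (0.499, -0.227, top about 0.122). That agrees with the footprint, which is 321x85 mm against 320x84 given. I'll approach behind that plate with the gripper shut.

Request:
move_arm:
  deltas:
    - [[0,0,-0.1],[0.45,-0.49,0],1]
    - [[0,0,-0.19],[0.88,-0.98,0],1]
    - [[0,0,-0.19],[0.88,-0.98,0],1]

```text
time: 0.48
tool_pos: [0.2713, 0.5492, 0.2306]
tcp_rot: [0.89, 3.012, -0.003]
wrist_force: [-0.1, 1.0, -0.7]
width: 0.377
```

Request:
move_arm:
  deltas:
    - [[0,0,-0.1],[0.45,-0.49,0],1]
    - [[0,0,-0.19],[0.88,-0.98,0],1]

```text
time: 0.72
tool_pos: [0.353, 0.459, 0.231]
tcp_rot: [-1.324, -2.848, -0.0]
wrist_force: [0.9, -0.7, 0.1]
width: -0.002
```

Request:
move_arm:
  deltas:
    - [[0,0,-0.1],[0.45,-0.49,0],1]
    - [[0,0,-0.19],[0.88,-0.98,0],1]

```text
time: 0.98
tool_pos: [0.4371, 0.3656, 0.2312]
tcp_rot: [-1.735, -2.619, -0.001]
wrist_force: [0.4, 0.1, -0.3]
width: 0.002
```

Request:
move_arm:
  deltas:
    - [[0,0,-0.1],[0,-0.49,0],1]
    - [[0,0,-0.19],[0,-0.98,0],1]

```text
time: 1.23
tool_pos: [0.4365, 0.2673, 0.2309]
tcp_rot: [-2.106, -2.331, 0.0]
wrist_force: [1.2, -0.4, 0.6]
width: 0.002
```

Request:
move_arm:
  deltas:
    - [[0,0,-0.1],[0,-0.49,0],1]
    - [[0,0,-0.19],[0,-0.98,0],1]

```text
time: 1.48
tool_pos: [0.4361, 0.1696, 0.2311]
tcp_rot: [-2.428, -1.993, -0.0]
wrist_force: [-0.5, -0.2, 0.5]
width: 0.0
```

Request:
move_arm:
  deltas:
    - [[0,0,-0.1],[0,-0.49,0],1]
    - [[0,0,-0.19],[0,-0.98,0],1]

```text
time: 1.72
tool_pos: [0.4362, 0.0716, 0.2313]
tcp_rot: [-2.697, -1.61, -0.001]
wrist_force: [1.2, 0.5, -0.9]
width: -0.004
```

Request:
move_arm:
  deltas:
    - [[0,0,-0.1],[0,-0.49,0],1]
    - [[0,0,-0.19],[0,-0.98,0],1]

```text
time: 1.98
tool_pos: [0.4364, -0.0265, 0.2313]
tcp_rot: [-2.907, -1.191, -0.001]
wrist_force: [1.0, -0.8, -0.3]
width: 0.003
```

Request:
move_arm:
  deltas:
    - [[0,0,-0.1],[0,-0.49,0],1]
    - [[0,0,-0.19],[0,-0.98,0],1]

```text
time: 2.22
tool_pos: [0.4365, -0.1246, 0.2313]
tcp_rot: [-3.052, -0.745, -0.001]
wrist_force: [1.0, 0.4, 1.0]
width: -0.004
```

Request:
move_arm:
  deltas:
    - [[0,0,-0.1],[0,-0.49,0],1]
    - [[0,0,-0.21],[0,-0.98,0],1]
    - [[0,0,-0.21],[0,-0.98,0],1]
    - [[0,0,-0.21],[0,-0.98,0],1]

```text
time: 2.72
tool_pos: [0.4364, -0.221, 0.2309]
tcp_rot: [-3.131, -0.241, 0.001]
wrist_force: [0.6, -0.3, 0.2]
width: -0.003
```

Request:
move_arm:
  deltas:
    - [[0,0,0],[0,-0.16,-0.4],1]
    - [[0,0,0],[0,-0.16,-0.8],1]
    - [[0,0,0],[0,-0.16,-0.8],1]

```text
time: 3.1
tool_pos: [0.4338, -0.2345, 0.1478]
tcp_rot: [-3.127, -0.243, 0.01]
wrist_force: [-0.2, 0.5, -0.3]
width: -0.002
```

Request:
move_arm:
  deltas:
    - [[0,0,0],[0,0,-0.33],1]
    - [[0,0,0],[0,0,-0.66],1]
    - [[0,0,0],[0,0,-0.66],1]
    - [[0,0,0],[0,0,-0.66],1]

```text
time: 3.6
tool_pos: [0.4379, -0.2379, 0.0875]
tcp_rot: [3.131, 0.241, 0.004]
wrist_force: [0.5, -1.0, 0.2]
width: 0.0
```

Run:
```python
from workcell import read_camera
import cv2,numpy as np
a,b=[cv2.resize(x[:,:,::-1],(400,400),interpolation=3) for x in (read_camera("top")[0][60:260,330:530],read_camera("scene")[0][150:400,80:330])]
cv2.imwrite("pics/app.png",np.hstack([a,b]))
```

```text
(no output)
```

View pics/app.png

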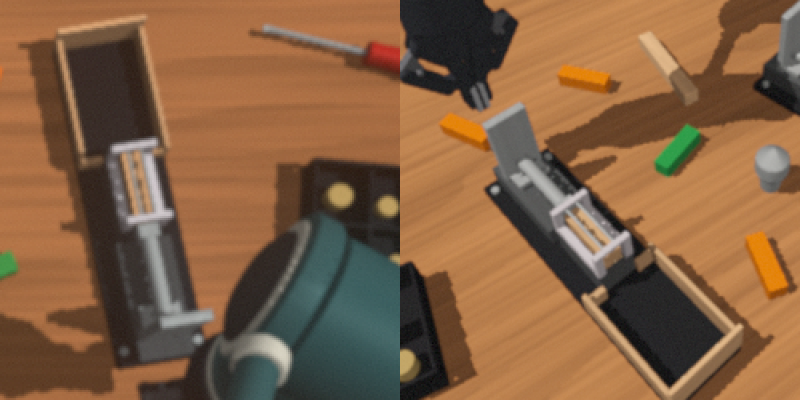

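The closed fingers are directly behind the plate. I'll advance along the ejector's +x, (0.988, 0.153), and watch the force.

Request:
move_arm:
  deltas:
    - [[0,0,0],[0.2,0.03,0],1]
    - [[0,0,0],[0.4,0.06,0],1]
    - [[0,0,0],[0.48,0.073,0],1]
    - [[0,0,0],[0.5,0.077,0],1]
    - [[0,0,0],[0.5,0.077,0],1]

```text
time: 4.32
tool_pos: [0.4861, -0.23, 0.085]
tcp_rot: [-3.132, -0.239, 0.001]
wrist_force: [-3.9, -1.6, 2.0]
width: -0.005
```

Request:
move_arm:
  deltas:
    - [[0,0,0],[0.2,0.031,0],1]
    - [[0,0,0],[0.4,0.061,0],1]
    - [[0,0,0],[0.6,0.092,0],1]
    - [[0,0,0],[0.7,0.107,0],1]
    - [[0,0,0],[0.75,0.115,0],1]
    - [[0,0,0],[0.75,0.115,0],1]

```text
time: 5.08
tool_pos: [0.5592, -0.2183, 0.0846]
tcp_rot: [-3.131, -0.239, 0.007]
wrist_force: [-7.2, -1.3, 4.1]
width: 0.002
```

Request:
move_arm:
  deltas:
    - [[0,0,0],[0.03,0.005,0],1]
    - [[0,0,0],[0.06,0.009,0],1]
    - [[0,0,0],[0.06,0.009,0],1]

```text
time: 5.45
tool_pos: [0.5648, -0.2175, 0.0846]
tcp_rot: [-3.131, -0.238, 0.008]
wrist_force: [-7.1, -2.3, 4.7]
width: -0.001
```

Request:
move_arm:
  deltas:
    - [[0,0,0],[0.02,0.003,0],1]
    - [[0,0,0],[0.04,0.006,0],1]
    - [[0,0,0],[0.04,0.006,0],1]

```text
time: 5.82
tool_pos: [0.568, -0.2169, 0.0845]
tcp_rot: [-3.131, -0.239, 0.01]
wrist_force: [-10.3, -0.7, 6.4]
width: 0.001
```

Request:
move_arm:
  deltas:
    - [[0,0,0],[0.02,0.003,0],1]
    - [[0,0,0],[0.02,0.003,0],1]
    - [[0,0,0],[0.02,0.003,0],1]

```text
time: 6.2
tool_pos: [0.568, -0.2169, 0.0846]
tcp_rot: [-3.131, -0.239, 0.016]
wrist_force: [-15.8, -2.2, 10.7]
width: 0.001
```

Run:
```python
from workcell import read_camera
import cv2,numpy as np
a,b=[cv2.resize(x[:,:,::-1],(400,400),interpolation=3) for x in (read_camera("top")[0][60:260,330:530],read_camera("scene")[0][150:400,80:330])]
cv2.imwrite("pics/push.png",np.hstack([a,b]))
```

```text
(no output)
```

View pics/push.png

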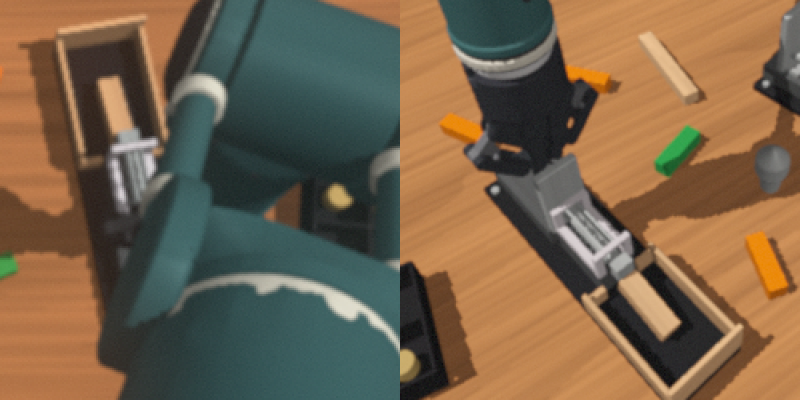

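The slide is at its front stop: the TCP no longer advances and the force rose from 10 to 16 N. The blank is in the tray, at about (655,305) in the scene half. I'll back off along the push line until well clear of the plate, then raise.

Request:
move_arm:
  deltas:
    - [[0,0,0],[-0.2,-0.031,0],1]
    - [[0,0,0],[-0.4,-0.061,0],1]
    - [[0,0,0],[-0.6,-0.092,0],1]
    - [[0,0,0],[-0.8,-0.122,0],1]
    - [[0,0,0],[-0.9,-0.138,0],1]

```text
time: 6.92
tool_pos: [0.4818, -0.2303, 0.0849]
tcp_rot: [-3.132, -0.238, 0.001]
wrist_force: [-1.5, 0.8, -1.3]
width: -0.001
```

Request:
move_arm:
  deltas:
    - [[0,0,0],[-0.2,-0.031,0],1]
    - [[0,0,0],[-0.4,-0.061,0],1]
    - [[0,0,0],[-0.4,-0.061,0],1]

```text
time: 7.3
tool_pos: [0.442, -0.2367, 0.0853]
tcp_rot: [-3.132, -0.237, -0.0]
wrist_force: [0.5, 0.3, -0.1]
width: -0.002
```

Request:
move_arm:
  deltas:
    - [[0,0,0],[0,0,0.3],1]
    - [[0,0,0],[0,0,0.7],1]
    - [[0,0,0],[0,0,1],1]
    - [[0,0,0],[0,0,1],1]

```text
time: 7.8
tool_pos: [0.446, -0.2379, 0.1888]
tcp_rot: [3.128, 0.239, 0.01]
wrist_force: [0.2, 0.4, 0.0]
width: -0.003
```

Run:
```python
from workcell import read_camera,camera_info,status
from h import *
import cv2
p,d=read_camera("top"); np.savez("top1.npz",p=p,d=d,**camera_info("top")); q=read_camera("scene")[0]
cv2.imwrite("pics/end.png",np.hstack([cv2.resize(x[:,:,::-1],(400,400),interpolation=3) for x in (p[60:260,330:530],q[130:400,90:420])]))
f=load("top1"); X=pts(f); c,s=np.cos(.151),np.sin(.151)
o=np.array([.614,-.210]); D=X[...,:2]-o; ex=D@[c,s]; ey=D@[-s,c]; z=X[...,2]; ok=d>0
m=ok&(abs(ey)<.04)&(ex>-.14)&(ex<0)&(z>.11); print("plate",ex[m].mean()if m.any() else None,m.sum())
hsv=cv2.cvtColor(p,cv2.COLOR_RGB2HSV)
m=ok&(abs(ey)<.033)&(ex>.06)&(ex<.17)&(hsv[...,2]>90)&(z<.05); m=cv2.morphologyEx(m.astype('uint8'),2,np.ones((3,3)))>0
print("blank ex",ex[m].min(),ex[m].max(),"ey",ey[m].min(),ey[m].max(),"z",np.percentile(z[m],[5,50,95]),m.sum())
g=load("top0"); print("barrel crop diff",np.abs(g['p'][105:160,185:225].astype(int)-p[105:160,185:225]).mean())
print(status.read_state()['wrist_force'])
```

```text
plate -0.12339226962958968 1604
blank ex 0.06352835613879569 0.13503916782492964 ey -0.01722451593849742 0.01086565063973936 z [0.01381715 0.03322691 0.0360718 ] 395
barrel crop diff 9.97060606060606
[ 0.55555308  0.28261827 -1.35784165]
```

View pics/end.png

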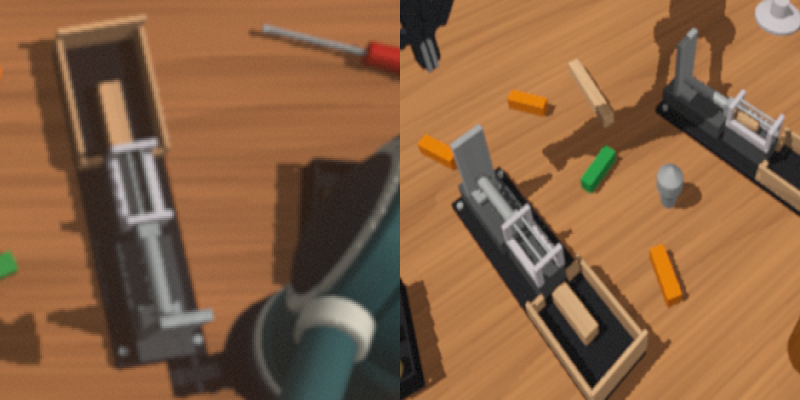

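The blank lies flat in the tray: its top is at 33 mm (12 + 20 expected) and its centre at ejector x of about 0.1 m, y of about 0. In the picture the slide is home, the barrel is still in its sleeve and the gripper is clear of everything.

```bash
python3 -c "
from workcell import order; print(order.finish_job())"
```

```text
the job is handed in; nothing more can be done
None
```

The square blank is out of its ejector and in that ejector's catch tray. I handed the job in at about 8 s of the 32 s allowed. I pushed the right-hand ejector's thumb slide with the shut fingers until it reached its front stop. There the tool stopped advancing and the force rose to about 16 N. I then backed off and raised the arm clear.

**Last checks:**
- **Blank:** it lies flat in the tray, its top at about 33 mm. Its centre is near x = 0.10 m and y = 0 in the ejector frame.
- **Slide:** it looks fully back at home in the last picture. My depth figure for the plate (−123 mm instead of −115 mm) was not usable, because it also took in pixels of the arm.
- **Barrel:** it is still in its sleeve in the last picture, and the arm's only pass near it was high overhead. The before/after image difference there was not zero (about 10 grey levels). I put that down to the arm's shadow and did not measure the barrel's position.
- **Robot:** the wrist force at the end was about 1.5 N or less, with nothing touching the gripper.

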